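# Hook back the film tension carriage

### The arm

A 6-joint arm with a two-finger parallel gripper is mounted at the origin on the work surface. World frame = base frame: x ahead of the robot, y to its left, z up, the work surface at z = 0. Lengths are in m, angles in rad, forces in N, time in s.
With the tool pointing down it reaches from about 0.3 to 0.825 m from the base axis. Payload 5.4 kg.
Tool frame: the origin (TCP) lies at the very end of the fingers, on their centre line; the grasp point (between the pads) lies 19 mm behind it (arm.pinch_z is the distance from the TCP to the grasp point, in m); z points along the fingers, y is the direction in which the jaws open and shut (so a half turn about z gives the same grasp; the last joint's range is limited). The gripper opens to 92 mm and grips with 3 to 60 N. Pads are 20 mm wide; open, the fingers measure 128 mm over their backs; the gripper's body (75 mm by 189 mm) begins 69 mm behind the grasp point.
Start: joints at [-1.54, 0.158, 1.597, -0, 1.386, -0.21], TCP at [0.137, -0.558, 0.215] pointing down, gripper open.
Joint ranges: [-2.91, 2.91], [-0.94, 2.29], [0.18, 2.7], [-1.29, 4.43], [0.17, 2.64], [-3, 3]. Speed limits (rad/s): [2.57, 2.57, 3.14, 3.14, 3.14, 3.14].

### API

Orientations are given as a rotation vector (axis times angle).
In Python, from station import arm gives the robot as it stands. The module is installed in compiled form; this text tells all that it offers. Calls block until the motion is done:
- arm.move_ptp(position, orientation): joint-space move of the TCP to a pose.
- arm.movel(position, rotation=None, v=0.15, threshold=None): straight line of the TCP; rotation=None keeps the orientation; v is the mean speed in m/s. With threshold (N) it stops when the force on the tool has changed by that much, and returns True; else False.
- arm.move_joints(angles): joint-space move.
- arm.release() and arm.clamp(f_grip=None): open the fingers fully, or close them until they stop; f_grip is the grip in N (None keeps the last).
- arm.dwell(seconds).
- arm.ik(position, orientation): joint angles nearest the present ones, or None.
- arm.sense(): the state.
- arm.capture(name): name is "scene" or "top"; returns the picture (400x640x3 uint8, blue, green, red); there is no depth.
- arm.camera_params(name): a dict with "fx", "fy", "cx", "cy" (pixels), "R" (3x3) and "t" (3): a world point X has camera coordinates R X + t. Camera axes: x right, y down, z forward; pixel columns grow to the right and rows downward; lengths in m; the calibration is good to about 2 mm. A picture is of the moment at which its call begins. camera_params takes no time and is no camera call.
A pose or a line that the arm cannot do raises arm.IKError and nothing moves.
- arm.job_done(): hands the job in, once; it reports no verdict.
The state is a dict: "time": time; "qpos": joint angles; "joint_vel": joint speeds; "tau": joint torques, N m; "tool_pos": TCP position; "tool_rot": TCP orientation; "contact_force": force on the tool from outside, world axes, zero at the start; "wrist_torque": the same for the moment, N m; "grip_width": finger opening in m.
Only numpy, scipy, OpenCV 4.12 (cv2) and the standard library are available. Lean on these libraries where they do the work, as an engineer would, in place of code of your own. Each camera call takes 0.05 s, during which the arm holds its last target.

### The job

A new film reel is to be threaded, so hook back the sprung roller carriage of the film unwinder with the blue-gripped hold-back link: swing the link's C-hook through the oval eye bolt on the carriage, draw the carriage towards the yellow post and drop the eye at the link's other end fully down over the pin on the post, so that the link lies level and holds the carriage by itself. Work gently, by feel: never force the hook against the eye or the carriage, and do not push or pull the carriage with the gripper itself. Leave the other things on the table where they are.

Things in the scene. Friction and masses are not known exactly. Their poses are not given: they have to be found in the camera images.
- unwinder: fixed film unwinder, base plate 565 x 280 x 12 mm, origin on the table. Its x runs level from the yellow post (x -110 mm) over the carriage to the film roll (from x 250 mm, top z 190); z up. Post, eye bolt: y 0. Guide rods: below z 65. On the carriage behind the bracket: tension roller, front face 38 mm behind point bracket, cheeks at y +-90, top z 130
- post (a point): middle of the flat top (shoulder, z 100 mm) of the yellow post, 26 mm dia. On it stands a steel pin 10 mm dia, 11 mm tall, the top 4 mm coned to 4 mm dia. The link's round eye belongs over this pin, down on the shoulder. Axes as the unwinder's
- carriage (a joint): travel (m) of the roller carriage from its home stop (0) towards the post (unwinder -x), end stop 0.12. Starts at 0.005 to 0.025. Sliding friction 3.5 N; an 85 N/m spring pulls it home, so drawing it to the 0.063 to 0.1 needed takes 9 to 12 N; let go beyond 0.042 it runs back. Before that it stays put, and 1.5 to 3 N pushes it back towards home
- bracket (a point): on the carriage, z 111 mm: middle of the post-side face of the upright bracket (36 mm wide, z 74 to 136) into which the eye bolt is screwed. The bolt (10 mm thick, locked, does not give) points to the post. How far it stands out differs and is NOT measured: the middle of its oval eye is 24 to 60 mm from here towards the post (-x), at the same y and z. Find it by touch or sight to 2 mm
- eye_line (a point): fixed point on the unwinder, in the middle of the range in which the oval eye can stand at the start (eye's true middle up to 28 mm either way along x). Oval eye: 6 mm round, brass-coloured, upright in the unwinder's x-z plane, so its hole runs along y. Hole 13 mm wide (x) by 35 mm tall, full width from z 100 to 122 mm; outside 25 by 47 mm, so its front edge is 12.5 mm post-side of its middle
- link: hold-back link, loose, lying flat, about 0.18 kg: one 8 mm round steel bar with a C-hook at the +x end, round eye at the -x end, straight shank between along y 0. Origin: centre of the hook's arc, at the bar's underside (bar axis 4 mm above); z up, blue grip standing up from it. 169 mm long overall, x -145 to 24 mm. Pulled tight, the eye bolt's middle is 22.5 mm from the origin on +x
- hook_centre (a point): centre of the C-hook's arc, on the bar axis (4 mm above the link's origin). The hook's bar axis is a circle of 20 mm radius in the link's x-y plane, from the square-cut tip at -70 deg (angle from +x to +y) past the crown at 0 deg (+x, outermost 24 mm) to 135 deg, then a neck to the shank at x -36 mm. Open on -y. Turning the link about this point carries the tip through the eye
- grip (a point): centre of the link's blue grip (70 mm from the origin on -x, 13 mm above the underside): 56 mm long along x, 18 mm wide, 26 mm tall
- link_eye (a point): centre of the link's round eye at its underside, 130 mm from the link's origin on -x: hole 14 mm dia, outside 30 mm, 8 mm thick
- trays: stack of black plastic trays, 190 x 140 x 61 mm, loose; bystander
- spray: white spray bottle with red cap, 68 mm dia, 190 mm tall, loose; bystander
- grease: amber jar with white lid, 70 mm dia, 70 mm tall, loose; bystander
- wrench: steel wrench, 160 mm, lying loose; bystander
- collar: spare aluminium clamping collar, 72 mm dia, 18 mm high, loose; bystander
- core: empty cardboard film core, 90 mm dia, 110 mm tall, standing loose; bystander
- spare_knob: spare black knob, 48 mm dia, 32 mm tall, loose; bystander

How it is judged:
On the way:
1. the carriage has been drawn at least 45 mm out by the hook (value of joint carriage above 0.045 m and contact force between link and carriage above 1.5 N), for 0.2 s.
At the end, for the whole second after the job is handed in: The link's eye is over the pin (centres within 4.5 mm) and down on the shoulder (within 3 mm), the link level within 0.1 rad, its hook under pull holding the carriage more than 55 mm out; all at rest and released (horizontal distance between link_eye and post below 0.0045 m and z of link_eye in the frame of post between -0.003 and 0.003 m and angle between link's own z axis and vertical below 0.1 rad and value of joint carriage above 0.055 m and contact force between link and carriage above 0.8 N and linear speed of link below 0.02 m/s and velocity of joint carriage below 0.01 m/s and not (velocity of joint carriage below -0.01 m/s)); the robot touches nothing.
It fails at once if hook and eye or carriage pressed together with more than 18 N (contact force between link and carriage above 18 N).
It fails at once if the gripper or arm pushes on the carriage with more than 3 N (contact force between any of the fingers, the arm and carriage above 3 N).
It fails at once if a bystander is moved by more than 30 mm (distance of any of trays, spray, grease, wrench, collar, core, spare_knob from where it was at the start of the episode above 0.03 m).
It also fails if it takes over 72 s, if anything falls off the work surface, if the arm or the gripper's body presses on something with over 40 N, if the wrist force passes 120 N, or if a joint passes its speed limit or range.

## Working session

There is one attempt and no reset: what is moved stays moved. The work goes in short steps, each a Python script; the robot and the scene stay as the last script left them, time stands still between calls to the robot, and variables do not carry over. Pictures are saved under pics/ and viewed, and the job is handed in when it is done.

```bash
mkdir -p pics; ls; python3 - <<'E'
from station import arm
import cv2
for n in ("scene","top"):
    im=arm.capture(n); cv2.imwrite(f"pics/{n}0.png",im)
    p=arm.camera_params(n); print(n,{k:(v.tolist() if hasattr(v,'tolist') else v) for k,v in p.items()})
s=arm.sense(); print(s, arm.pinch_z)
E
```

```text
pics
scene {'fx': 458.6521524520152, 'fy': 458.6521524520152, 'cx': 318.37965252284823, 'cy': 197.33444040246874, 'R': [[0.4523434343262285, 0.8918104097877764, -0.007720778206341189], [0.7034372803594184, -0.362091906905061, -0.6116088975435212], [-0.5482348128516629, 0.2712261859555878, -0.7911225859685003]], 't': [-0.23093663435280928, -0.30155279513205785, 1.938466405886135]}
top {'fx': 384.3669753629851, 'fy': 384.3669753629851, 'cx': 314.30322490026794, 'cy': 199.8926387037163, 'R': [[0.01887961821182714, -0.9996559906430341, -0.018206053599568166], [-0.9916639368765934, -0.01640108797454754, -0.1278031322451337], [0.1274605676850359, 0.02046716113059783, -0.9916324414825601]], 't': [0.006505722851375204, 0.5431666006566702, 1.0721142917162065]}
{'time': 0.1, 'qpos': array([-1.54011607e+00,  1.58976476e-01,  1.59812597e+00, -2.82867407e-05,
        1.38619170e+00, -2.10101599e-01]), 'joint_vel': array([ 0.0013618 , -0.00168827, -0.00177319, -0.00074927,  0.00135085,
        0.00122455]), 'tau': array([ 1.19167403e-04, -3.86502635e+01, -3.22958994e+01,  7.03433133e-02,
        3.39526869e-02, -5.54682606e-05]), 'tool_pos': array([ 0.1370673 , -0.55783219,  0.2137129 ]), 'tool_rot': array([-3.11716721e+00, -3.77110563e-01, -1.95846412e-04]), 'contact_force': array([-0.28749266,  0.20745803,  0.85803044]), 'wrist_torque': array([-0.00465824, -0.00524239,  0.0195903 ]), 'grip_width': 0.09189851327871972} 0.0187
```

View pics/scene0.png

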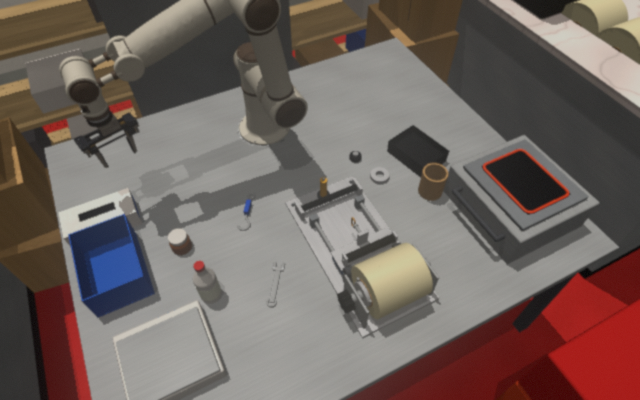

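View pics/top0.png

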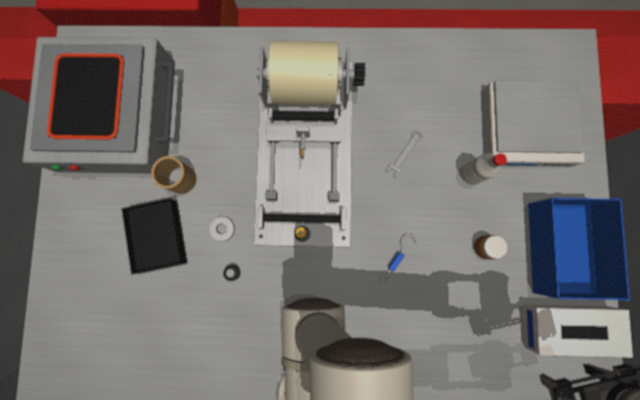

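The overview shows the unwinder at about (303,150) in top, with the post at (302,232), the bracket and eye at (302,140), and the link at (400,255). I'll zoom in on these.

```bash
python3 - <<'E'
import cv2
t=cv2.imread("pics/top0.png"); s=cv2.imread("pics/scene0.png")
def z(im,x0,y0,w,h,f,n): cv2.imwrite(n,cv2.resize(im[y0:y0+h,x0:x0+w],None,fx=f,fy=f,interpolation=cv2.INTER_CUBIC))
z(t,250,90,110,160,3.6,"pics/a1.png")
z(t,370,225,60,60,10,"pics/a2.png")
z(s,280,170,130,100,6,"pics/a3.png")
z(s,225,190,40,45,12,"pics/a4.png")
E
```

```text
(no output)
```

View pics/a1.png

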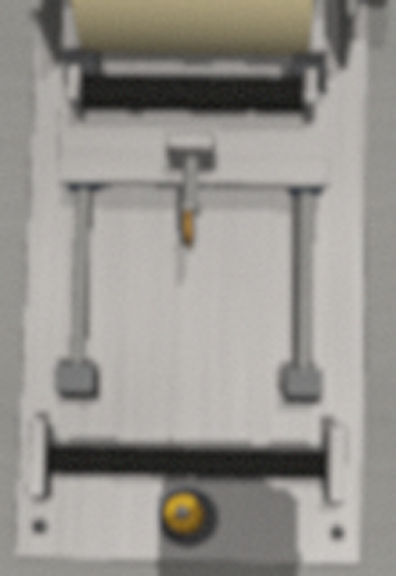

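View pics/a2.png

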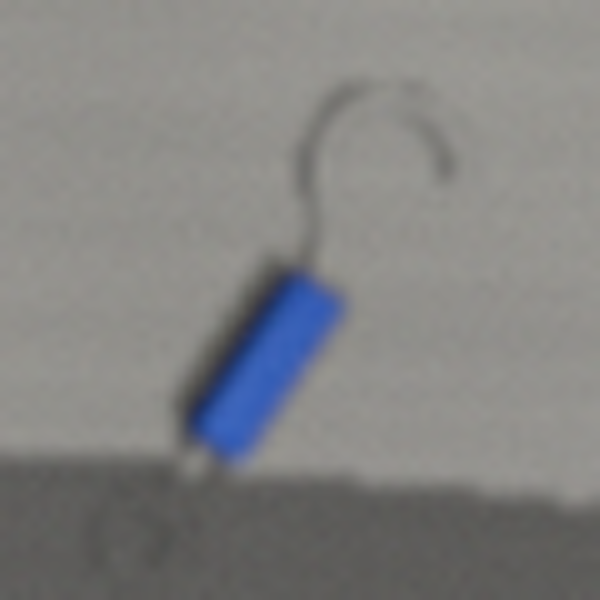

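View pics/a3.png

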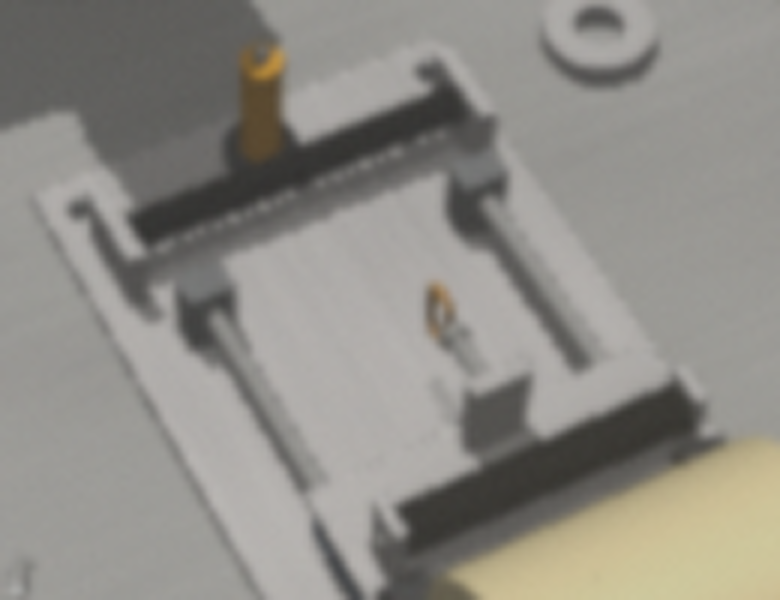

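View pics/a4.png

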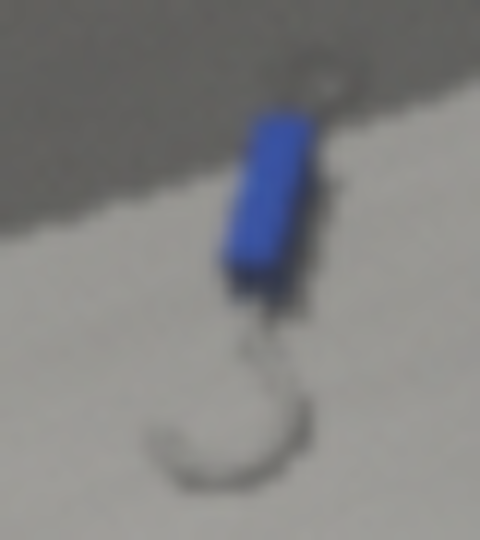

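```bash
cat > h.py <<'E'
import numpy as np, cv2
from station import arm
C={n:arm.camera_params(n) for n in("scene","top")}
def ray(n,u,v):
    p=C[n];R=np.array(p["R"]);t=np.array(p["t"])
    d=R.T@np.array([(u-p["cx"])/p["fx"],(v-p["cy"])/p["fy"],1.]); return -R.T@t,d/np.linalg.norm(d)
def onz(n,u,v,z):
    o,d=ray(n,u,v); return o+d*(z-o[2])/d[2]
def tri(a,b):
    o1,d1=ray("top",*a);o2,d2=ray("scene",*b)
    s=np.linalg.lstsq(np.stack([d1,-d2],1),o2-o1,rcond=None)[0]
    p,q=o1+s[0]*d1,o2+s[1]*d2
    return (p+q)/2,np.linalg.norm(p-q)
def proj(n,X):
    p=C[n]; c=np.array(p["R"])@np.asarray(X)+np.array(p["t"]); return np.array([p["fx"]*c[0]/c[2]+p["cx"],p["fy"]*c[1]/c[2]+p["cy"]])
def up(x0,y0,f,u,v): return ((u+.5)/f-.5+x0,(v+.5)/f-.5+y0)
E
python3 - <<'E'
from h import *
np.set_printoptions(precision=4,suppress=True)
t=cv2.imread("pics/top0.png"); s=cv2.imread("pics/scene0.png")
A=lambda u,v:up(250,90,3.6,u,v); B=lambda u,v:up(280,170,6,u,v)
print("post tri",tri(A(184,513),B(264,62)), onz("top",*A(184,513),.1), onz("scene",*B(264,62),.1))
print("eye tri",tri(A(187,228),B(439,312)), onz("top",*A(187,228),.115), onz("scene",*B(439,312),.111))
print("base nearL,R",onz("top",*A(18,553),.012),onz("top",*A(357,560),.012))
print("base left far", onz("top",*A(36,100),.012), "right far", onz("top",*A(365,80),.012))
print("bracket top post-side edge mid",onz("top",*A(190,165),.136), onz("top",*A(190,150),.136),onz("top",*A(168,150),.136),onz("top",*A(213,150),.136))
for n,im in(("top",t),("scene",s)):
    hsv=cv2.cvtColor(im,cv2.COLOR_BGR2HSV)
    m=cv2.inRange(hsv,(100,120,60),(130,255,255))
    k,l,st,ce=cv2.connectedComponentsWithStats(m)
    for i in range(1,k):
        if st[i,4]>20: print(n,"blue",st[i],ce[i])
    m=cv2.inRange(hsv,(12,120,60),(30,255,255))
    k,l,st,ce=cv2.connectedComponentsWithStats(m)
    for i in range(1,k):
        if st[i,4]>4: print(n,"yel",st[i],ce[i])
E
```

```text
post tri (array([0.4478, 0.0515, 0.0927]), np.float64(0.0034490118718915105)) [0.4468 0.0495 0.1   ] [0.4538 0.0503 0.1   ]
eye tri (array([0.662 , 0.0512, 0.1082]), np.float64(0.001297298006219816)) [0.6605 0.0514 0.115 ] [0.6634 0.0495 0.111 ]
base nearL,R [0.416  0.1876 0.012 ] [ 0.4155 -0.0857  0.012 ]
base left far [0.7953 0.1871 0.012 ] right far [ 0.8161 -0.0894  0.012 ]
bracket top post-side edge mid [0.7031 0.0491 0.136 ] [0.7146 0.0494 0.136 ] [0.7144 0.0658 0.136 ] [0.7148 0.0323 0.136 ]
top blue [ 547  198   83  103 4711] [578.733  247.2331]
top blue [536 201  13   8  21] [542.9524 205.9048]
top blue [532 214  13  11  21] [537.6667 218.5238]
top blue [530 222  13  17  51] [534.0392 228.6275]
top blue [531 244   3  12  26] [531.7308 249.5   ]
top blue [539 246   9   7  22] [543.2727 249.0455]
top blue [389 253  15  18 121] [395.9008 261.1653]
top blue [532 262   4  13  24] [532.75   267.5417]
top blue [528 311   4  12  21] [530.     317.0476]
top yel [301 150   2   6  11] [301.5455 152.2727]
top yel [152 157  38  35 351] [171.3162 174.2507]
top yel [160 164   4   4   7] [1
[... 437 characters left out ...]
75  100 4303] [104.8503 265.8352]
scene yel [397   0  13   7  30] [401.9667   2.0667]
scene yel [412   0  48  21 351] [435.3362   7.0313]
scene yel [370   5  19  17 103] [378.4272  11.9126]
scene yel [403   5   6   6  16] [405.1875   6.875 ]
scene yel [450  19   3   4   5] [450.6  20.6]
scene yel [436  20   4   3   6] [437.3333  20.8333]
scene yel [390  27  25  19 184] [401.587   35.9457]
scene yel [436  30  20   9  60] [447.2167  34.1167]
scene yel [   0  117   59  175 5876] [ 20.6533 209.9677]
scene yel [321 179   6   5  23] [323.4348 181.2174]
scene yel [ 43 224   5   5   7] [ 45.4286 225.7143]
scene yel [ 50 265   2   4   5] [ 50.8 266.2]
scene yel [ 48 268   3   6   8] [ 48.875 270.5  ]
```

```bash
python3 - <<'E'
from h import *
from scipy.optimize import least_squares
np.set_printoptions(precision=4,suppress=True)
A2=lambda u,v:up(370,225,10,u,v)
hp=np.array([onz("top",*A2(*p),.005)[:2] for p in [(303,180),(320,125),(345,95),(385,82),(425,108),(445,165)]])
r=least_squares(lambda c:np.hypot(*(hp-c[:2]).T)-c[2],[*hp.mean(0),.02]); print("hook c,r",r.x)
hc=r.x[:2]
# grip top-face corners from a2 
gc=[onz("top",*A2(*p),.026)[:2] for p in [(297,272),(346,305),(236,465),(192,428)]]
g=np.mean(gc,0); print("grip",g, np.linalg.norm(gc[0]-gc[1]),np.linalg.norm(gc[1]-gc[2]))
e=onz("top",*A2(130,540),.005)[:2]; print("eye",e, np.linalg.norm(e-hc),np.linalg.norm(g-hc))
d=hc-g;print("yaw hc-g",np.degrees(np.arctan2(d[1],d[0])));d=hc-e;print("hc-e",np.degrees(np.arctan2(d[1],d[0])))
d=(gc[0]+gc[1]-gc[2]-gc[3]);print("grip",np.degrees(np.arctan2(d[1],d[0])))
print("scene grip",onz("scene",247.0,205.5,.02))
for n in("scene","top"):
  R=np.array(C[n]["R"]);print(n,-R.T@np.array(C[n]["t"]))
E
```

```text
hook c,r [ 0.4325 -0.2554  0.0207]
grip [ 0.3726 -0.2195] 0.01646275087202151 0.05519127537636892
eye [ 0.3222 -0.1837] 0.13153967193385113 0.06983438715293148
yaw hc-g -30.900193829941877
hc-e -33.02488383901132
grip -34.40977487193253
scene grip [ 0.3747 -0.2202  0.02  ]
scene [ 1.3793 -0.429   1.3473]
top [ 0.4019 -0.0065  1.1327]
```

```bash
cat >> h.py <<'E'
from scipy.spatial.transform import Rotation as Ro
TZ=0.003  # TCP above link underside
def Rt(th,opt=0):
    th=np.radians(th); l=np.array([np.cos(th),np.sin(th),0]); m=np.array([-l[1],l[0],0]); s=1-2*opt
    return Ro.from_matrix(np.stack([s*l,-s*m,[0,0,-1]],1)).as_rotvec()
def tcp(H,th,zl):
    t=np.radians(th); return np.array([H[0]-.07*np.cos(t),H[1]-.07*np.sin(t),zl+TZ])
E
python3 - <<'E'
from h import *
np.set_printoptions(precision=3,suppress=True)
for o in (0,1):
    for H,th,z in [((.4320,-.2578),-33,0),((.4320,-.2578),-33,.2),((.6,.05),0,.113),((.641,.05),60,.113),((.641,.05),102,.113),((.577,.05),0,.1)]:
        print(o,th,arm.ik(tcp(H,th,z),Rt(th,o)))
E
```

```text
0 -33 [-0.812  0.094  2.139 -0.     0.908  1.334]
0 -33 [-0.812 -0.217  1.987 -0.     1.371  1.334]
0 0 [-0.133  0.148  1.813 -0.     1.181  1.438]
0 60 [-0.217  0.327  1.598  0.     1.216  0.307]
0 102 [-0.212  0.447  1.442 -0.     1.253 -0.421]
0 0 [-0.139  0.107  1.886 -0.     1.148  1.432]
1 -33 [-0.812  0.094  2.139  0.     0.908 -1.807]
1 -33 [-0.812 -0.217  1.987  0.     1.371 -1.807]
1 0 [-0.133  0.148  1.813 -0.     1.181 -1.704]
1 60 [-0.217  0.327  1.598  0.     1.216 -2.835]
1 102 [-0.212  0.447  1.442 -0.     1.253  2.72 ]
1 0 [-0.139  0.107  1.886 -0.     1.148 -1.71 ]
```

```bash
python3 - <<'E'
from h import *
np.set_printoptions(precision=4,suppress=True)
g=np.array([.3733,-.2197]); th=-33
arm.move_ptp([*g,.12],Rt(th))
s=arm.sense();print(s["time"],s["tool_pos"],s["contact_force"])
arm.movel([*g,.0035],v=.1,threshold=6)
print(arm.sense()["tool_pos"],arm.sense()["contact_force"])
arm.clamp(55)
s=arm.sense();print(s["time"],s["grip_width"],s["tool_pos"])
arm.movel([*g,.16],v=.2)
s=arm.sense();print(s["time"],s["tool_pos"],s["contact_force"],s["wrist_torque"],s["grip_width"])
im=arm.capture("top");cv2.imwrite("pics/t1.png",im)
x0,y0=360,220;cv2.imwrite("pics/t1z.png",cv2.resize(im[y0:y0+80,x0:x0+80],None,fx=7,fy=7,interpolation=cv2.INTER_CUBIC))
E
```

```text
1.6583 [ 0.3734 -0.2204  0.1204] [ 0.3758 -0.166  -0.0601]
[ 0.3738 -0.2202  0.0041] [-0.0295  0.6443 -0.2903]
4.0833 0.017380564359193947 [ 0.3733 -0.2198  0.0035]
5.0167 [ 0.3726 -0.2189  0.1586] [-0.3239 -0.8635 -1.3635] [0.0655 0.0344 0.039 ] 0.017274186253516812
```

View pics/t1z.png

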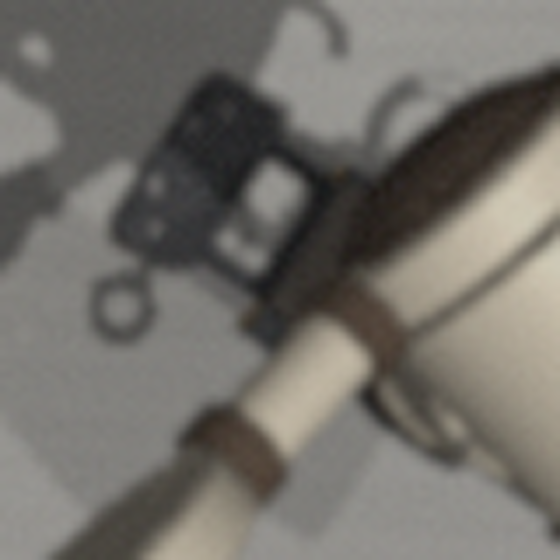

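```bash
sed -i 's/^TZ=.*/TZ=0.0035/' h.py; python3 - <<'E'
from h import *
np.set_printoptions(precision=4,suppress=True)
e=onz("top",*up(360,220,7,122,303),.16)[:2]
t=np.radians(-33);l=np.array([np.cos(t),np.sin(t)]);m=np.array([-l[1],l[0]])
d=e-np.array([.3726,-.2189]);print(e,"along",d@l,"(exp -0.060) lat",d@m)
# eye/post expectations on a model projection
for x in (.655,.660,.665): print(x,proj("top",[x-.0125,.05,.111]),proj("top",[x,.05,.1345]),proj("top",[x+.0125,.05,.111]),proj("scene",[x,.05,.111]))
E
```

```text
[ 0.3713 -0.1457] along -0.040966525556354036 (exp -0.060) lat 0.06070039799869745
0.655 [302.0296 159.8052] [301.6971 153.1703] [302.24   150.8358] [351.62   219.6422]
0.66 [302.0718 158.007 ] [301.7404 151.338 ] [302.2819 149.0484] [352.3711 220.7566]
0.665 [302.1139 156.2109] [301.7836 149.508 ] [302.3238 147.2632] [353.1249 221.8752]
```

```bash
python3 - <<'E'
from h import *
np.set_printoptions(precision=4,suppress=True)
s=arm.sense();print(s["time"],s["tool_pos"],s["qpos"]);print(Ro.from_rotvec(s["tool_rot"]).as_matrix())
print(proj("top",[.3726,-.2189,.16]),proj("top",[.322,-.186,.16]),proj("top",[.431,-.257,.16]))
im=arm.capture("scene");cv2.imwrite("pics/s1.png",im)
x0,y0=200,130;cv2.imwrite("pics/s1z.png",cv2.resize(im[y0:y0+100,x0:x0+100],None,fx=6,fy=6,interpolation=cv2.INTER_CUBIC))
E
```

```text
5.0667 [ 0.3724 -0.2188  0.1583] [-0.8124 -0.1729  2.0408 -0.      1.2771  1.3343]
[[ 0.8387 -0.5447 -0.0023]
 [-0.5446 -0.8387  0.0024]
 [-0.0033 -0.0008 -1.    ]]
[406.5113 262.9104] [393.3883 283.3623] [421.5131 239.6117]
```

View pics/t1.png

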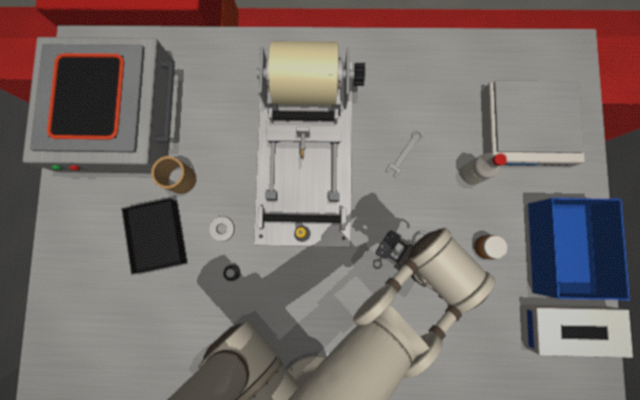

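View pics/s1z.png

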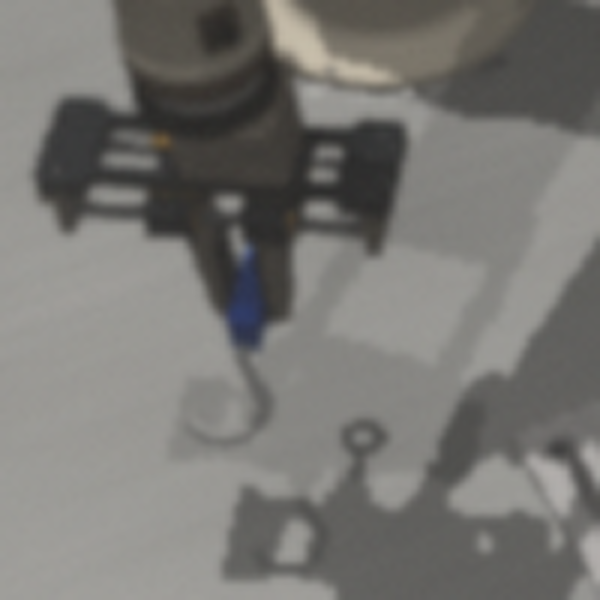

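```bash
python3 - <<'E'
from h import *
np.set_printoptions(precision=4,suppress=True)
H=np.array([.612,.05]);th=60
arm.move_ptp(tcp(H,th,.17),Rt(th))
arm.movel(tcp(H,th,.112),v=.12)
arm.dwell(.2)
s=arm.sense();print(s["time"],s["tool_pos"]-tcp(H,th,.112),s["contact_force"],Ro.from_rotvec(s["tool_rot"]).as_matrix()[:,0])
f=[]
for i in range(8): arm.dwell(.02);f.append(arm.sense()["contact_force"])
print(np.std(f,0),np.mean(f,0))
for n,x0,y0 in(("top",270,130),("scene",310,180)):
  im=arm.capture(n);cv2.imwrite(f"pics/{n}2.png",im)
  cv2.imwrite(f"pics/{n}2z.png",cv2.resize(im[y0:y0+80,x0:x0+80],None,fx=7,fy=7,interpolation=cv2.INTER_CUBIC))
E
```

```text
7.075 [ 0.0008 -0.0002  0.0012] [ 0.2583 -0.6176 -0.8517] [0.5001 0.866  0.0006]
[0.577  0.4939 0.5231] [-0.0942 -0.2703 -1.7028]
```

View pics/top2z.png

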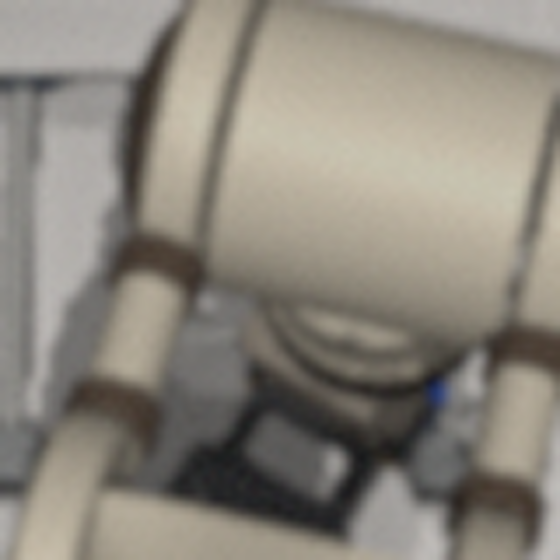

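View pics/scene2z.png

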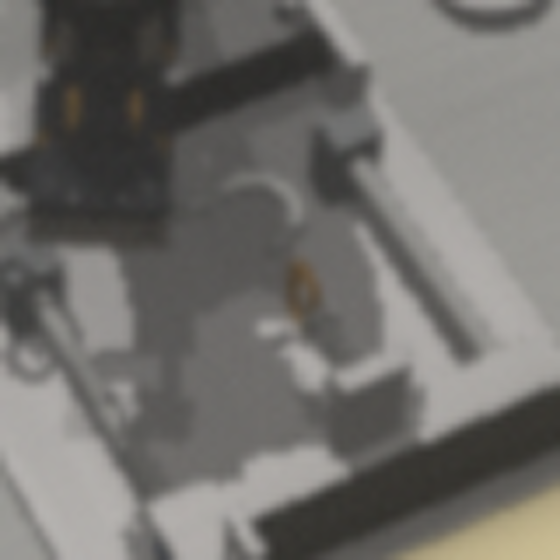

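```bash
cat >> h.py <<'E'
def avg(n=10,dt=.01):
    P=[];F=[]
    for i in range(n):
        s=arm.sense();P.append(s["tool_pos"]);F.append(s["contact_force"]);arm.dwell(dt)
    return np.mean(P,0),np.mean(F,0),s["time"]
def Hof(P,th):
    t=np.radians(th); return P[:2]+.07*np.array([np.cos(t),np.sin(t)])
E
python3 - <<'E'
from h import *
np.set_printoptions(precision=4,suppress=True)
th=60
p0,f0,_=avg();print(Hof(p0,th),p0[2],f0)
hit=arm.movel(tcp([.636,.05],th,.112),v=.015,threshold=2.2)
p,f,t=avg();print(hit,Hof(p,th),f-f0,t)
E
```

```text
[0.6121 0.05  ] 0.11572172426388608 [-0.1671 -0.0554 -1.549 ]
True [0.6251 0.0501] [ 0.1645  0.351  -0.1555] 8.4417
```

```bash
python3 - <<'E'
from h import *
np.set_printoptions(precision=3,suppress=True)
th=60
for x in np.arange(.624,.6365,.0015):
    arm.movel(tcp([x,.05],th,.112),v=.02,threshold=6)
    p,f,t=avg(12,.004); print(round(x,4),Hof(p,th),f,round(t,2))
    if f[0]<-1.4: break
im=arm.capture("scene");x0,y0=310,180
cv2.imwrite("pics/s3z.png",cv2.resize(im[y0:y0+80,x0:x0+80],None,fx=7,fy=7,interpolation=cv2.INTER_CUBIC))
E
```

```text
0.624 [0.624 0.05 ] [ 0.232  0.635 -2.219] 8.7
0.6255 [0.626 0.05 ] [-0.639 -0.13  -0.868] 8.95
0.627 [0.627 0.05 ] [-1.371 -0.091 -1.416] 9.2
0.6285 [0.628 0.05 ] [-1.913 -1.037 -0.62 ] 9.45
```

View pics/s3z.png

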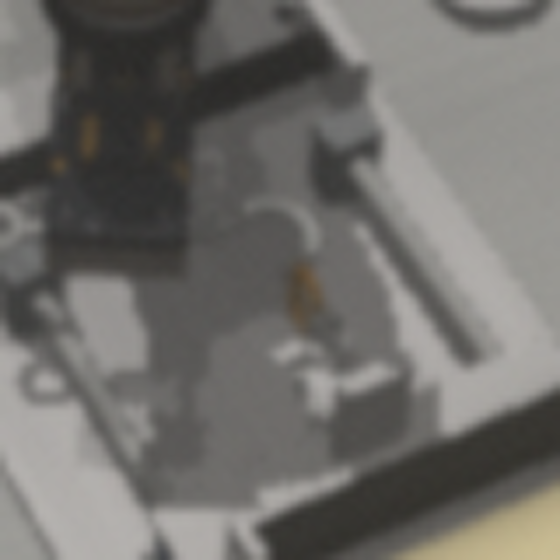

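```bash
python3 - <<'E'
from h import *
np.set_printoptions(precision=3,suppress=True)
th=60; z=.1115
arm.movel(tcp([.600,.05],th,z),Rt(th),v=.06)
for th in range(68,101,8): arm.movel(tcp([.600,.05],th,z),Rt(th),v=.06)
th=100
p,f0,t=avg();print(f0,t)
hit=arm.movel(tcp([.6445,.05],th,z),Rt(th),v=.04,threshold=4)
p,f,t=avg();print(hit,Hof(p,th),p[2],f-f0,t)
im=arm.capture("scene");x0,y0=310,180
cv2.imwrite("pics/s4z.png",cv2.resize(im[y0:y0+80,x0:x0+80],None,fx=7,fy=7,interpolation=cv2.INTER_CUBIC))
E
```

```text
[-0.231  0.083 -1.539] 11.7833
False [0.644 0.05 ] 0.11499510173684571 [ 0.307 -0.201  0.061] 13.1333
```

View pics/s4z.png

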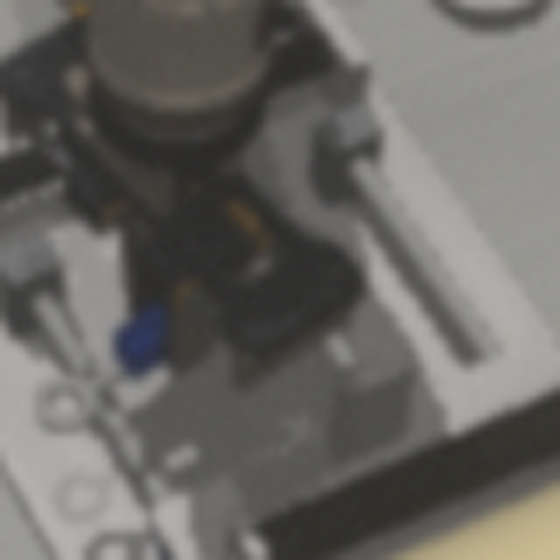

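```bash
python3 - <<'E'
from h import *
np.set_printoptions(precision=2,suppress=True)
z=.1115;H=[.6445,.05]
p,f0,t=avg()
for th in range(95,34,-5):
    hit=arm.movel(tcp(H,th,z),Rt(th),v=.04,threshold=5)
    p,f,t=avg(8,.004);print(th,hit,(Hof(p,th)-H)*1e3,f-f0,round(t,2))
    if hit or np.linalg.norm((f-f0)[:2])>4: break
im=arm.capture("scene");x0,y0=310,180
cv2.imwrite("pics/s5z.png",cv2.resize(im[y0:y0+80,x0:x0+80],None,fx=7,fy=7,interpolation=cv2.INTER_CUBIC))
E
```

```text
95 False [-0.03 -0.  ] [ 0.76 -0.13 -0.25] 13.57
90 False [ 0.15 -0.01] [-0.05 -0.03 -0.15] 13.88
85 False [0.22 0.  ] [0.07 0.21 0.83] 14.18
80 False [ 0.25 -0.02] [-0.41 -0.28  0.84] 14.47
75 False [ 0.23 -0.03] [0.41 0.37 0.58] 14.78
70 False [ 0.22 -0.06] [ 0.22 -0.53 -0.13] 15.07
65 False [ 0.24 -0.08] [ 0.15 -0.17  0.04] 15.38
60 False [ 0.23 -0.08] [ 0.63  0.47 -0.18] 15.68
55 False [ 0.23 -0.12] [-0.1  -0.93  0.53] 15.97
50 False [ 0.22 -0.14] [ 0.29 -1.59  0.37] 16.27
45 False [ 0.21 -0.13] [-0.67 -0.25 -0.13] 16.57
40 False [ 0.18 -0.17] [-0.26  0.06  0.15] 16.88
35 False [ 0.19 -0.15] [ 1.42 -0.44 -0.31] 17.18
```

View pics/s5z.png

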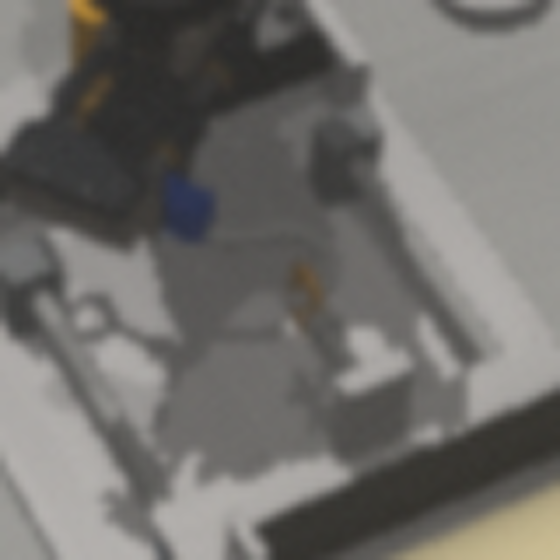

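```bash
python3 - <<'E'
from h import *
np.set_printoptions(precision=2,suppress=True)
z=.1115;H=[.6445,.05]
p,f0,t=avg()
for th in range(30,-1,-5):
    hit=arm.movel(tcp(H,th,z),Rt(th),v=.04,threshold=5)
    if hit: break
p,f,t=avg();print(th,hit,(Hof(p,th)-H)*1e3,f-f0,round(t,2))
if not hit:
  z=.114
  arm.movel(tcp(H,0,z),Rt(0),v=.03,threshold=6)
  p,f,t=avg();print(p,f-f0)
  for x in (.638,.630,.620,.610,.602):
    hit=arm.movel(tcp([x,.05],0,z),Rt(0),v=.03,threshold=13)
    p,f,t=avg();print(x,hit,Hof(p,0),p[2],f-f0,round(t,2))
    if hit: break
for n,x0,y0 in(("top",260,150),("scene",300,160)):
  im=arm.capture(n)
  cv2.imwrite(f"pics/{n}6z.png",cv2.resize(im[y0:y0+100,x0:x0+100],None,fx=6,fy=6,interpolation=cv2.INTER_CUBIC))
E
```

```text
0 False [ 0.05 -0.28] [-0.16 -0.2  -0.11] 19.48
[0.57 0.05 0.12] [-0.3  -0.21 -0.12]
0.638 False [0.64 0.05] 0.11768848972381718 [ 2.62 -0.51 -0.71] 20.27
0.63 False [0.63 0.05] 0.11763981105223793 [ 2.79 -0.37 -0.13] 20.77
0.62 False [0.62 0.05] 0.11763590481807853 [ 3.96 -0.37 -0.26] 21.33
0.61 False [0.61 0.05] 0.1176321817996063 [ 4.47 -0.3  -0.64] 21.9
0.602 False [0.6  0.05] 0.11763735400599198 [ 4.87 -0.12 -0.85] 22.4
```

View pics/scene6z.png

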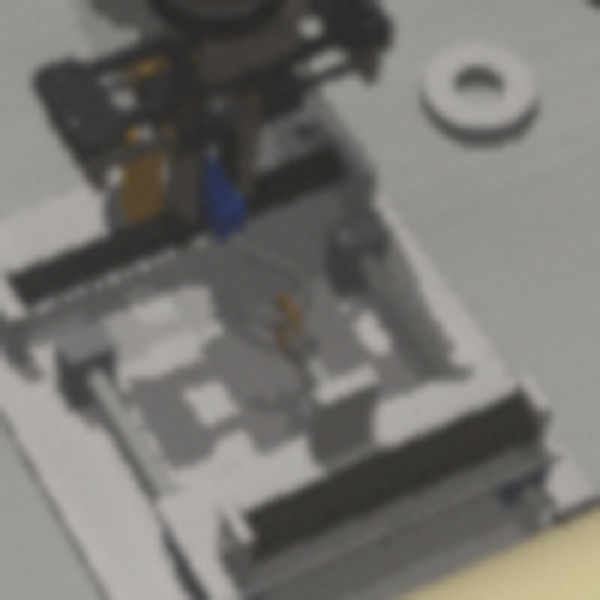

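View pics/top6z.png

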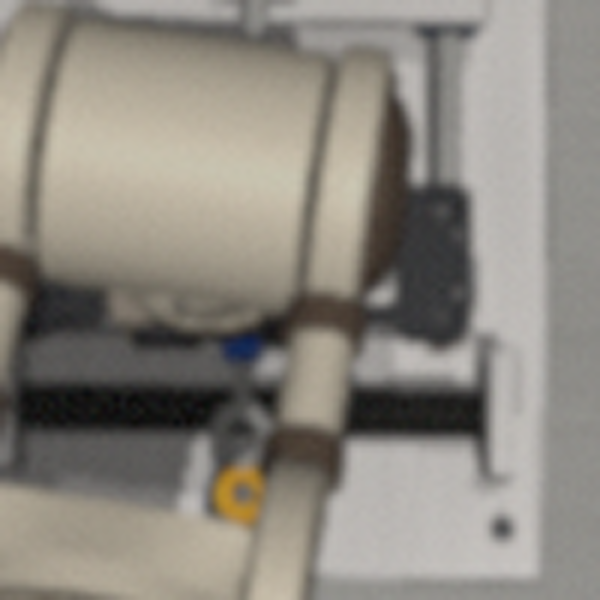

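```bash
python3 - <<'E'
from h import *
np.set_printoptions(precision=4,suppress=True)
e=onz("top",*up(260,150,6,240,428),.120);p=onz("top",*up(260,150,6,242,492),.111);q=onz("top",*up(260,150,6,241,493),.1)
P,_,t=avg(4);print(e,p,q,P)
E
```

```text
[0.4754 0.0522 0.12  ] [0.4478 0.0511 0.111 ] [0.4478 0.0522 0.1   ] [0.5323 0.05   0.1176]
```

```bash
python3 - <<'E'
from h import *
np.set_printoptions(precision=2,suppress=True)
z=.114
p,f0,t=avg();print(f0)
for x in (.594,.586,.578,.5755):
    hit=arm.movel(tcp([x,.05],0,z),Rt(0),v=.03,threshold=7)
    p,f,t=avg();print(x,hit,Hof(p,0)*1e3,p[2],f,round(t,2))
    if hit: break
for n,x0,y0 in(("top",280,200),("scene",290,155)):
  im=arm.capture(n);w=50 if n=="top" else 90
  cv2.imwrite(f"pics/{n}7z.png",cv2.resize(im[y0:y0+w,x0:x0+w],None,fx=600//w,fy=600//w,interpolation=cv2.INTER_CUBIC))
E
```

```text
[ 4.99 -0.   -2.12]
0.594 False [594.36  50.01] 0.11765001866637277 [ 5.67  0.08 -2.48] 23.12
0.586 False [586.52  50.02] 0.11767744414971275 [ 6.33  0.09 -3.08] 23.62
0.578 False [578.68  50.02] 0.11770033309504416 [ 6.89  0.04 -3.21] 24.12
0.5755 False [576.44  50.01] 0.1177370415714197 [ 7.75  0.32 -4.  ] 24.45
```

View pics/top7z.png

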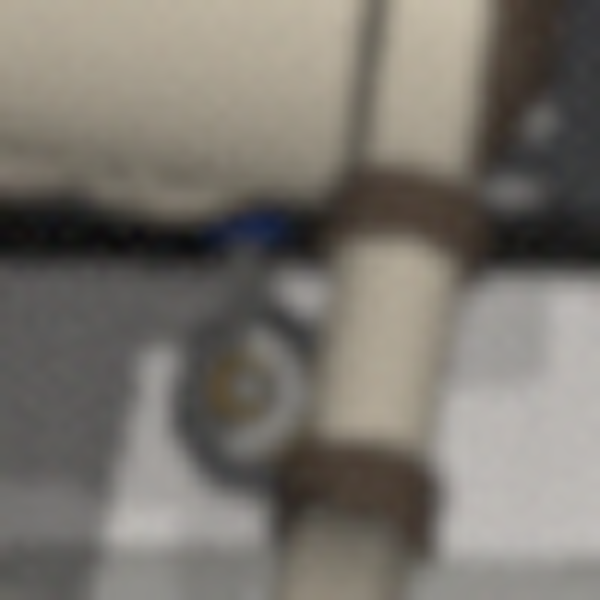

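View pics/scene7z.png

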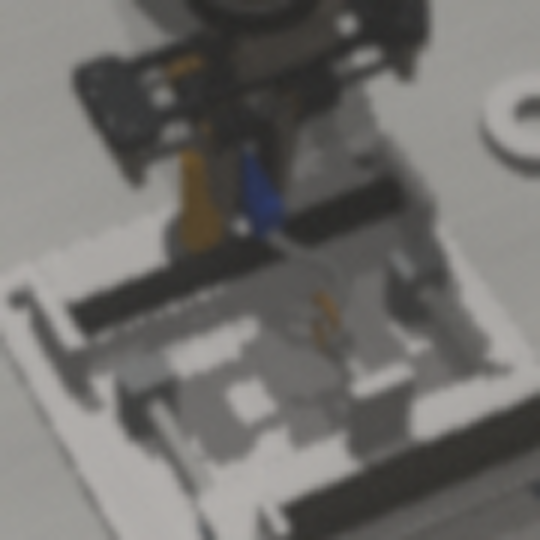

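```bash
python3 - <<'E'
from h import *
np.set_printoptions(precision=2,suppress=True)
H=[.575,.0493]
p,f0,t=avg();print(f0)
arm.movel(tcp(H,0,.114),Rt(0),v=.02,threshold=7)
for z in (.111,.1085,.106,.1035,.101,.0995):
    hit=arm.movel(tcp(H,0,z),Rt(0),v=.015,threshold=6)
    p,f,t=avg();print(z,hit,Hof(p,0)*1e3,(p[2]-TZ)*1e3,f,round(t,2))
    if hit or f[2]>3: break
for n,x0,y0 in(("top",280,200),("scene",290,155)):
  im=arm.capture(n);w=50 if n=="top" else 90
  cv2.imwrite(f"pics/{n}8z.png",cv2.resize(im[y0:y0+w,x0:x0+w],None,fx=600//w,fy=600//w,interpolation=cv2.INTER_CUBIC))
E
```

```text
[ 7.85  0.02 -4.21]
0.111 True [576.54  49.48] 112.27420894662123 [ 3.1  -0.53 -2.67] 25.18
```

View pics/top8z.png

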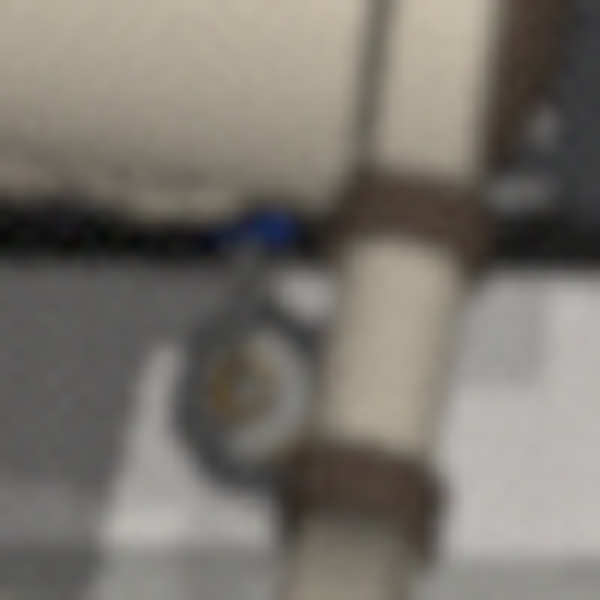

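View pics/scene8z.png

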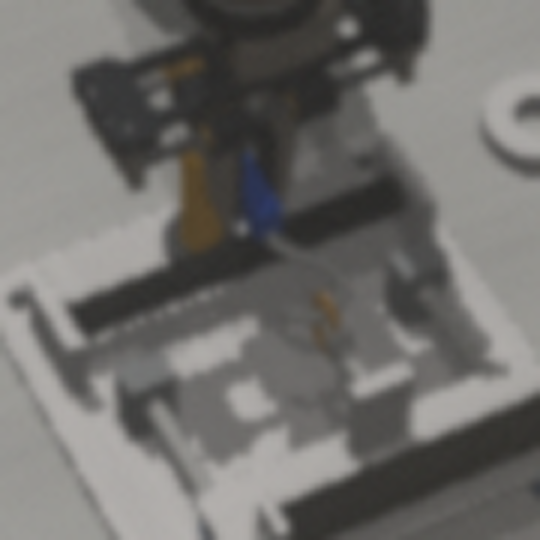

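```bash
python3 - <<'E'
from h import *
np.set_printoptions(precision=2,suppress=True)
H=[.575,.0487]
for z in (.1115,.110,.1085,.107,.105,.103,.101,.0995):
    hit=arm.movel(tcp(H,0,z),Rt(0),v=.015,threshold=8)
    p,f,t=avg();print(z,hit,Hof(p,0)*1e3,(p[2]-TZ)*1e3,f,round(t,2))
    if hit or f[2]>3: break
E
```

```text
0.1115 False [576.36  48.99] 112.13743586109969 [ 6.48  1.18 -2.33] 25.68
0.11 False [576.38  48.75] 110.79654937703178 [ 5.91  0.62 -1.21] 26.02
0.1085 False [576.37  48.66] 109.26777790413402 [ 6.15  0.29 -0.5 ] 26.35
0.107 False [576.36  48.63] 107.71934715191695 [ 6.11  0.4  -0.23] 26.68
0.105 False [576.35  48.62] 105.61239830930944 [ 6.77  0.17 -0.37] 27.05
0.103 False [576.35  48.61] 103.5828475962492 [ 7.02  0.13 -0.66] 27.42
0.101 False [576.35  48.62] 101.58038702323883 [ 6.95  0.53 -0.69] 27.78
0.0995 False [576.41  48.6 ] 99.9530116708658 [ 8.58  0.67 -1.86] 28.12
```

```bash
python3 - <<'E'
from h import *
np.set_printoptions(precision=2,suppress=True)
H=[.575,.0487]
for z in (.0987,.0979,.0971,.0963):
    hit=arm.movel(tcp(H,0,z),Rt(0),v=.015,threshold=6)
    p,f,t=avg();print(z,hit,Hof(p,0)*1e3,(p[2]-TZ)*1e3,f,round(t,2))
    if hit or f[2]>1.5: break
for n,x0,y0 in(("top",280,200),("scene",290,155)):
  im=arm.capture(n);w=50 if n=="top" else 90
  cv2.imwrite(f"pics/{n}9z.png",cv2.resize(im[y0:y0+w,x0:x0+w],None,fx=600//w,fy=600//w,interpolation=cv2.INTER_CUBIC))
E
```

```text
0.0987 False [576.46  48.6 ] 99.86934061684735 [6.15 0.68 3.31] 28.45
```

View pics/top9z.png

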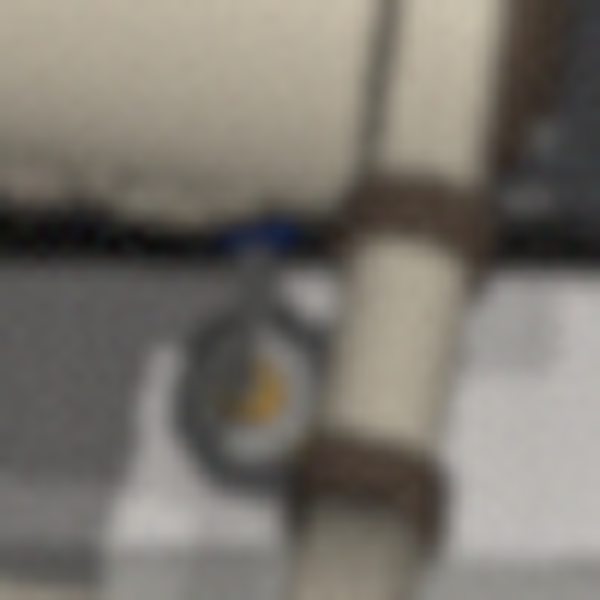

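View pics/scene9z.png

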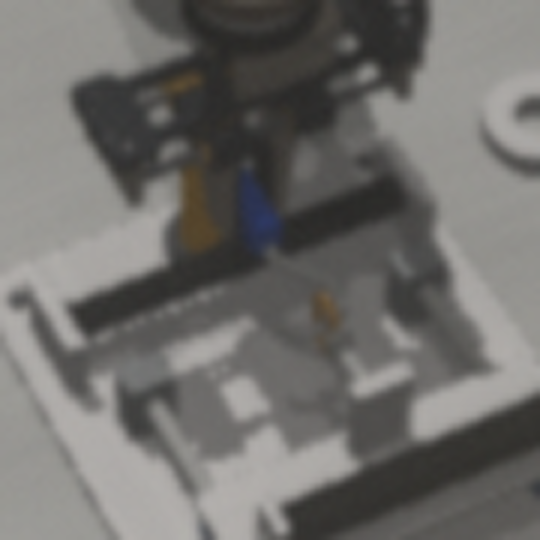

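```bash
python3 - <<'E'
from h import *
np.set_printoptions(precision=2,suppress=True)
for x in np.arange(.5756,.5815,.0008):
    hit=arm.movel(tcp([x,.0487],0,.0993),Rt(0),v=.02,threshold=8)
    p,f,t=avg();print(round(x,4),hit,Hof(p,0)*1e3,(p[2]-TZ)*1e3,f,round(t,2))
    if hit or f[0]<.6: break
E
```

```text
0.5756 False [576.46  48.61] 99.88944585751864 [5.58 0.09 1.19] 28.88
0.5764 False [576.57  48.62] 99.81149288273348 [ 2.21 -0.13  5.15] 29.22
0.5772 False [576.7   48.65] 99.56297936109769 [ 0.98 -0.14  5.7 ] 29.55
0.578 False [576.97  48.67] 99.44747075329906 [-0.55 -0.41  6.83] 29.88
```

```bash
python3 - <<'E'
from h import *
np.set_printoptions(precision=3,suppress=True)
arm.movel(tcp([.578,.0487],0,.0998),Rt(0),v=.02)
p,f,t=avg();print(p,f)
arm.release(); s=arm.sense();print(s["time"],s["grip_width"],s["tool_pos"],s["contact_force"])
p=s["tool_pos"]; arm.movel([p[0],p[1],.22],Rt(0),v=.1,threshold=8)
q=arm.sense()["qpos"].copy(); q[0]-=.9; q[1]-=.3
arm.move_joints(q); arm.dwell(.3)
s=arm.sense();print(s["time"],s["tool_pos"],s["contact_force"])
for n,x0,y0 in(("top",270,140),("scene",290,155)):
  im=arm.capture(n);cv2.imwrite(f"pics/{n}10.png",im);w=100
  cv2.imwrite(f"pics/{n}10z.png",cv2.resize(im[y0:y0+w,x0:x0+w],None,fx=6,fy=6,interpolation=cv2.INTER_CUBIC))
E
```

```text
[0.507 0.049 0.103] [-0.631 -0.357  4.17 ]
31.3833 0.09197728969540452 [0.508 0.049 0.103] [-0.656 -0.569  0.657]
34.7 [ 0.355 -0.368  0.369] [ 0.693 -0.23  -0.062]
```

View pics/top10z.png

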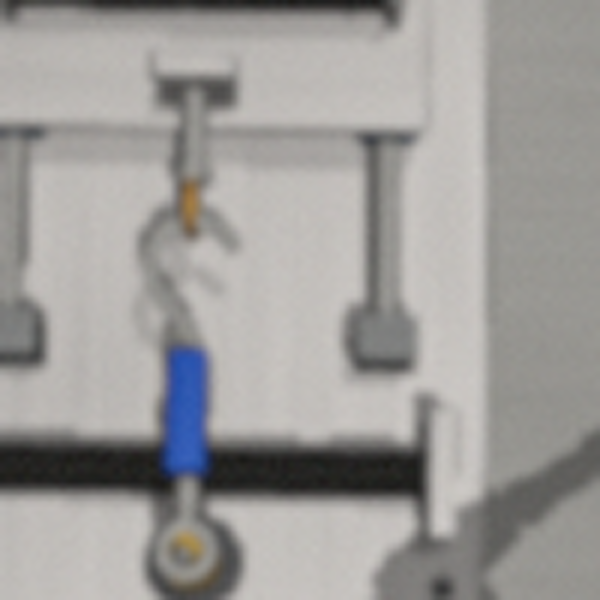

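View pics/scene10z.png

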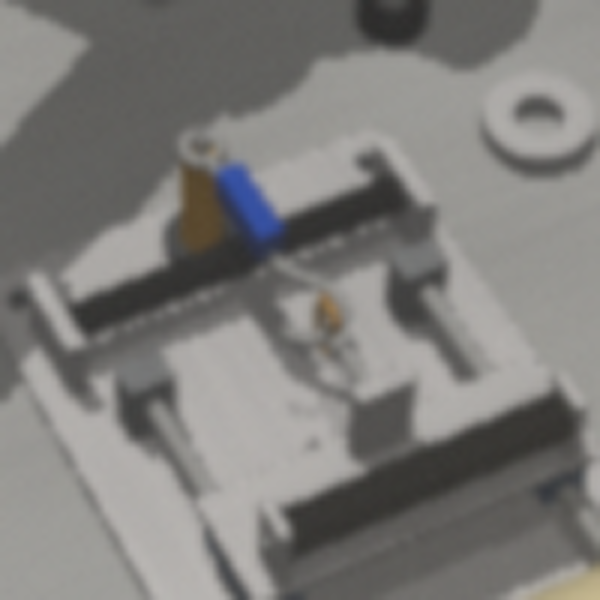

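```bash
python3 - <<'E'
from h import *
a=cv2.imread("pics/top0.png");b=cv2.imread("pics/top10.png")
for n,(x,y,w,h) in dict(core=(145,145,55,55),trays=(115,190,80,90),collar=(205,210,35,40),knob=(218,258,28,28),wrench=(380,125,50,55),spray=(455,145,60,45),grease=(470,228,45,35)).items():
    r=cv2.matchTemplate(b[y-8:y+h+8,x-8:x+w+8],a[y:y+h,x:x+w],cv2.TM_CCOEFF_NORMED);_,m,_,l=cv2.minMaxLoc(r);print(n,round(m,2),l[0]-8,l[1]-8)
arm.job_done(); print(arm.sense()["time"])
E
```

```text
core 1.0 0 0
trays 1.0 0 0
collar 0.99 0 0
knob 0.83 0 0
wrench 0.94 0 0
spray 1.0 0 0
grease 0.29 1 -3
the job is handed in; nothing more can be done
the job is handed in; nothing more can be done
```

The roller carriage is hooked back: the link's hook sits in the oval eye and its round eye is over the pin on the yellow post. I handed the job in at about 35 s of the 72 s allowed; no verdict was reported.

**What I did**
- I gripped the link by its blue grip and found the oval eye by touch with the hook, at about 1.9 N. That put its middle at x ≈ 0.663 m; the cameras had given 0.661–0.662 m.
- I backed off, turned the hook open towards the eye and swung it through about the hook centre. The sideways force stayed below about 1.7 N.
- I drew the carriage towards the post, with the tool force never above about 9 N, and lowered the link's eye over the pin until it touched down.
- Before opening the fingers I let the pin take the pull; the tool's x force fell to about 0. I then retracted the arm.

**Last checks**
- **Seating:** the tool felt the shoulder with the link's underside at 99.9 mm (target 100 mm). The last pictures from both cameras, taken with the gripper away, show the eye round the pin and the link straight and level by eye.
- **Carriage travel:** worked out from the tool position, the carriage was drawn about 61 mm from where it started. With the starting travel of 5–25 mm, that is at least 66 mm out. I did not measure the carriage travel directly.
- **Bystanders:** six showed no shift in the top picture. The grease jar's match failed (0.29), probably because the retracted arm was covering it. The arm never came near it at low height, but I did not confirm its position.
- **Disagreements:** the scene camera put the post about 7 mm further away in x than the top camera, which I put down to a poor pick and did not use. The pulling force also read a little lower than the 9–12 N stated.

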